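# Feed a spacer ring over the jig's shaft and press it home

## Task

On the loading jig, draw the stop bolt fully out by its black knob and leave it out, then push the brass spacer ring along the feed track until it drops over the top of the upright shaft. Finally press the ring down level until its red seat collar has gone fully down, and let go. Leave the paint bottle where it stands.

Things in the scene. Friction and masses are not known exactly. Their poses are not given: they have to be found in the camera images.
- jig: Fixed loading jig on a dark steel base plate 262 x 94 mm. Origin on the bench under the axis of its upright shaft; z up. Its x axis points along the feed track towards the shaft, y to the left of that. The track lies behind the shaft at x from -200 to -34 mm, centred on y = 0. The space beside the shaft (along y) is free.
- shaft_nose (a point): Centre of the top of the jig's upright steel shaft (29 mm diameter, bevelled nose), 59.5 mm above the bench. Axes as the jig's. Beyond the shaft two steel pins (10 mm thick, 72 mm high, at x = 29, y = +23 and -23 mm from the shaft axis) stop the ring when it is centred over the shaft.
- track_end (a point): Middle of the front edge of the track's floor, 34 mm before the shaft axis, 60 mm above the bench. The floor is flat. Blue side walls 65 mm apart reach back 146 mm from here, with inward lips (underside 80.5 mm, top 84 mm above the bench, 55 mm between them) that keep the ring from being lifted out; between the lips the track is open above, and at its rear.
- spacer: Brass spacer ring, outside diameter 62 mm, bore 32 mm, 18 mm high, about 0.16 kg, loose. Origin at the centre of its underside, z up. It starts on the track floor behind the stop bolt. Pushed over the shaft it drops by itself 8 to 11 mm onto the red seat collar. Pressed home its underside is 38 mm and its top 56 mm above the bench; the shaft nose then stands 3.5 mm proud of it.
- bolt_knob (a point): Centre of the top of the stop bolt's upright black knob (14 mm diameter, stands 46 mm tall, its top 110 mm above the bench). It moves with the bolt. It stands 78 mm behind the shaft axis, 66 mm to the right (negative jig y) of the track's middle when the bolt is shut.
- bolt (a joint): Stop bolt, a steel bar that lies across the track in front of the ring at 64 to 74 mm above the bench and slides towards negative jig y (away from the track). 0 = shut, 0.048 m = fully out. About 2.5 N of friction; stays where it is left.
- collar (a joint): Red seat collar, a disc of 54 mm diameter round the shaft that carries the ring. It slides down with about 9 N of friction and stays where it is left: 0 = up (its top 52 mm above the bench), 0.014 m = fully down on its stop. Starts up or up to 3 mm down.
- paint_bottle: White marking-paint bottle with green cap, 90 mm tall, 41 x 66 mm, standing on the bench as a bystander. Origin at the centre of its underside.
Things that resemble listed ones, but are neither listed nor needed, are in the scene too. Of the things shaped like the spacer, the brass one is meant.

How it is judged:
By the outcome, as a careful person would: the job done as asked, in the order asked, and still so for the second after the job is handed in, with the robot touching nothing.
It also fails if it takes over 51 s, if anything falls off the work surface, if the arm or the gripper's body presses on something with over 40 N, if the wrist force passes 120 N, or if a joint passes its speed limit or range.

## Robot

A 7-joint arm with a two-finger parallel gripper is mounted at the origin on a cart in front of the work surface, level with it; the furniture and walls round the work are solid. World frame = base frame: x ahead of the robot, y to its left, z up, the work surface at z = 0. Lengths are in m, angles in rad, forces in N, time in s.
With the tool pointing down it reaches from about 0.4 to 0.85 m from the base axis. Payload 4.5 kg.
Tool frame: the origin (TCP) lies at the very end of the fingers, on their centre line; the grasp point (between the pads) lies 19 mm behind it (tcp_to_grasp is the z of the grasp point in the tool frame, in m); z points along the fingers, y is the line along which they close (so a half turn about z gives the same grasp; the last joint's range is limited). The gripper opens to 88 mm and grips with 3 to 60 N. Pads are 18 mm wide; open, the fingers measure 123 mm over their backs; the gripper's body (75 mm by 187 mm) begins 45 mm behind the grasp point.
Start: joints at [1.213, 0.689, -0.195, 1.565, 0.157, 0.902, -0.215], TCP at [0.239, -0.578, 0.239] pointing down, gripper open.
Joint ranges: [-3.01, 3.01], [-0.46, 2.08], [-1.47, 1.51], [0.13, 2.56], [-1, 4.14], [0.04, 2.09], [-2.66, 2.66]. Speed limits (rad/s): [2.57, 2.57, 3.14, 3.14, 3.14, 3.14, 3.14].

## Interface

Orientations are given as a unit quaternion [x, y, z, w].
In Python, from plant import * gives the robot as it stands. The module is installed in compiled form; this text tells all that it offers.
- The arm moves only by the shell command python3 -m jog 'ROWS' [OPENING] [FORCE]. ROWS is JSON, a list that holds one entry, the list of rows, each a list of 6 numbers: the shift along the tool's x, y, z in m, then the turn, a rotation vector about the tool's x, y, z in rad. In form: [[[dx, dy, dz, ax, ay, az], ...]]. A call has 1 to 12 rows; each row shifts and turns the commanded pose from where the row before left it, along the tool's axes as they then stand; what a row does not reach is not made up. A row lasts 1/8 s, in which the tool goes at most 62.5 mm and 10.7 degrees, less where a joint would pass 70% of its speed; a pose out of reach is approached as far as the arm can. A call with a gripper value outside its range is refused whole. OPENING is the finger opening in m, from 0 to 0.0881, set as the call begins (- or left out, the last holds). The fingers move at their own pace and stop on an object; FORCE is the grip in N (left out, the last holds). Time passes only in rows, so rows that do not move let the fingers close. It gives the time, the measured TCP pose, the force, the opening and the grip force at its end, in the units of the state.
- get_state(): the state, without advancing time (a new reading comes with each control period).
- snapshot(name): name is "scene" or "side" or "wrist"; returns a dict with "frame" (384x512x3 uint8, red, green, blue), "mtx" (3x3 intrinsics, pixels), "xyz" and "orientation" of the camera in the world; the wrist camera has in their place "mount" (4x4, takes a point from camera to tool coordinates, whose origin is the TCP and whose axes are the flange's). Camera axes: x right, y down, z forward; pixel columns grow to the right and rows downward; lengths in m; the calibration is good to about 2 mm. A picture is of the moment at which its call begins: read the wrist's pose just before it. There is no depth.
- finish_job(): hands the job in; it is judged then, once.
The state is a dict: "clock": time; "q": joint angles; "qd": joint speeds; "joint_torque": joint torques, N m; "tool_pos": TCP position; "eef_rot": TCP orientation; "contact_force": force on the tool from outside, world axes, zero at the start; "moment": the same for the moment, N m; "opening": opening from 0.0 (shut) to 1.0 (fully open); "finger_force": force on a finger pad.
Only numpy, scipy, OpenCV 4.12 (cv2) and the standard library are available. Lean on these libraries where they do the work, as an engineer would, in place of code of your own. Each camera call takes 0.05 s, during which the arm holds its last target. There are 200 camera calls.

## Working session

There is one attempt and no reset: what is moved stays moved. The work goes in short steps, Python scripts to look and compute and a shell command to move; the robot and the scene stay as the last step left them, time stands still between calls to the robot, and variables do not carry over. Pictures are saved under pics/ and viewed, at most 10 in all, crops included, and the job is handed in when it is done.

```bash
mkdir -p pics; python3 - <<'E'
from plant import *
import cv2,numpy as np
s=get_state();print({k:np.round(v,4).tolist() for k,v in s.items()})
for n in("scene","side"):
    d=snapshot(n);cv2.imwrite(f"pics/{n}0.png",d["frame"][:,:,::-1]);np.savez(f"{n}0.npz",**d)
    print(n,d["mtx"],d["xyz"],d["orientation"])
d=snapshot("wrist");print(d["mount"])
np.savez("wrist0.npz",**d)
E
```

```text
{'clock': 0.0, 'q': [1.2128, 0.69, -0.1945, 1.5664, 0.1573, 0.9025, -0.2151], 'qd': [-0.0009, -0.0023, 0.0002, 0.0006, -0.0011, -0.0011, 0.0015], 'joint_torque': [0.0003, -52.7569, -1.2669, -15.3426, -0.0527, 0.0066, 0.0002], 'tool_pos': [0.2384, -0.5771, 0.2379], 'eef_rot': [0.9809, 0.1947, -0.0002, -0.0009], 'contact_force': [-0.0782, -0.251, -0.0001], 'moment': [-0.0254, -0.005, -0.0011], 'finger_force': 0.0, 'opening': 1.0012}
scene [[423.20567247   0.         249.21607677]
 [  0.         423.20567247 181.45382318]
 [  0.           0.           1.        ]] [ 0.29784905 -0.42796582  0.81420181] [ 0.90148184 -0.25148092  0.08883438 -0.34087576]
side [[498.15430425   0.         245.61772699]
 [  0.         498.15430425 189.34607348]
 [  0.           0.           1.        ]] [ 0.61226466 -0.44275182  1.0535269 ] [ 9.65833219e-01  2.10252656e-02  8.61484695e-04 -2.58308711e-01]
[[-3.33355088e-05 -9.59191840e-01 -2.82756101e-01  7.24066725e-02]
 [ 9.99999167e-01 -3.96875630e-04  1.22842402e-03  8.88735858e-04]
 [-1.29051330e-03 -2.82755824e-01  9.59191054e-01 -1.45579981e-01]
 [ 0.00000000e+00  0.00000000e+00  0.00000000e+00  1.00000000e+00]]
```

View pics/scene0.png

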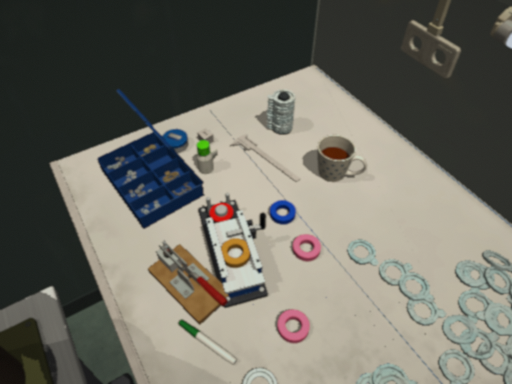

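View pics/side0.png

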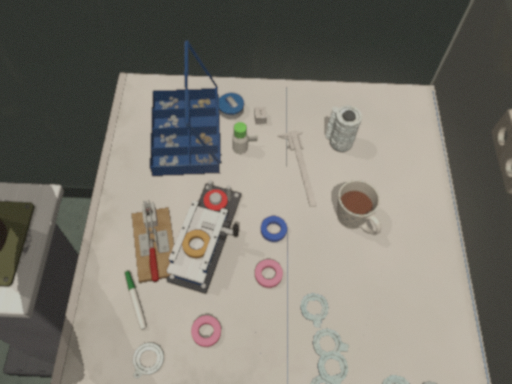

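The pictures show the jig with the red collar and shaft at scene (221,212) / side (216,200). The brass ring is on the track at scene (236,252) / side (197,243), and the black knob is at scene (262,220) / side (236,230).

Ring look-alikes in the scene view are blue (282,212), pink (306,246) and (293,325), and pale (260,378). Only (236,252) is brass, and it sits on the track. I'll check it in one close crop.

```bash
python3 - <<'E'
import cv2,numpy as np
a=np.load("scene0.npz")["frame"];b=np.load("side0.npz")["frame"]
ca=cv2.resize(a[185:310,185:285],(400,500),interpolation=cv2.INTER_CUBIC)  # x4
cb=cv2.resize(b[175:300,160:260],(400,500),interpolation=cv2.INTER_CUBIC)
cv2.imwrite("pics/crop.png",np.hstack([ca,cb])[:,:,::-1])
E
cat > geo.py <<'E'
import numpy as np,cv2
from scipy.spatial.transform import Rotation as R
def cam(d,tool=None):
    if 'mount' in d:
        T=np.eye(4);T[:3,:3]=R.from_quat(tool[1]).as_matrix();T[:3,3]=tool[0];M=T@d['mount'];return M[:3,3],M[:3,:3]
    return np.array(d['xyz']),R.from_quat(d['orientation']).as_matrix()
def ray(d,p,tool=None):
    o,r=cam(d,tool);K=d['mtx'];v=r@np.linalg.solve(K,[p[0],p[1],1.]);return o,v/np.linalg.norm(v)
def plane(d,p,z,tool=None):
    o,v=ray(d,p,tool);return o+v*(z-o[2])/v[2]
def tri(rs):
    A=sum(np.eye(3)-np.outer(v,v) for o,v in rs);b=sum((np.eye(3)-np.outer(v,v))@o for o,v in rs);return np.linalg.solve(A,b)
def blob(img,lo,hi,box):
    x0,y0,x1,y1=box;h=cv2.cvtColor(np.ascontiguousarray(img[y0:y1,x0:x1]),cv2.COLOR_RGB2HSV)
    m=cv2.inRange(h,lo,hi);n,l,s,c=cv2.connectedComponentsWithStats(m);i=1+np.argmax(s[1:,4])
    pts=max(cv2.findContours((l==i).astype(np.uint8),cv2.RETR_EXTERNAL,cv2.CHAIN_APPROX_NONE)[0],key=len)
    e=cv2.fitEllipse(pts);return np.array(e[0])+[x0,y0],e[1],s[i,4]
E
```

```text
(no output)
```

View pics/crop.png

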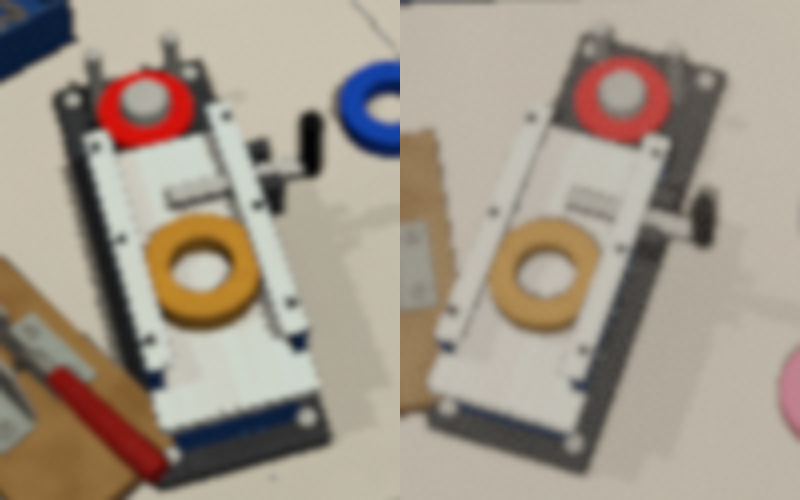

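The crop confirms the choice. The brass ring is at crop (203,270) behind the bolt, the shaft nose is at crop (145,98) / (621,90), and the knob top is at about crop (312,118).

```bash
python3 - <<'E'
from geo import *
a=dict(np.load("scene0.npz"));b=dict(np.load("side0.npz"))
A=lambda u,v:(185+u/4-.4,185+v/4-.4);B=lambda u,v:(160+(u-400)/4-.4,175+v/4-.4)
P={}
for n,p,q in [("nose",(146,96),(622,90)),("knobtop",(312,116),(706,193)),("knobbot",(312,170),(700,240)),("s1",(72,100),(587,48)),("s2",(192,73),(705,80)),("s3",(172,455),(447,407)),("s4",(310,415),(574,443))]:
    P[n]=tri([ray(a,A(*p)),ray(b,B(*q))]);print(n,P[n].round(4))
for nm,d,box in(("sc",a,(210,230,255,275)),("sd",b,(178,225,215,265))):
    c,ax,ar=blob(d['frame'],(10,110,80),(28,255,255),box);print(nm,c,ax,ar,plane(d,c,.078).round(4))
for nm,d,p,k in(("sc",a,A(146,96),A(312,116)),("sd",b,B(622,90),B(706,193))):
    print(nm,plane(d,p,.0595),plane(d,k,.11))
d1=P['s1']-P['s3'];d2=P['s2']-P['s4'];print(np.arctan2(d1[1],d1[0]),np.arctan2(d2[1],d2[0]),np.linalg.norm(d1),np.linalg.norm(P['s1']-P['s2']))
E
```

```text
nose [0.5334 0.1031 0.0652]
knobtop [0.586  0.0163 0.111 ]
knobbot [0.5826 0.0081 0.0731]
s1 [0.5075 0.1525 0.0248]
s2 [0.5788 0.1359 0.0213]
s3 [ 0.4496 -0.0742  0.0249]
s4 [ 0.5198 -0.0916  0.0255]
sc [235.38851357 252.2362709 ] (27.056669235229492, 28.530107498168945) 518 [ 0.5011 -0.0183  0.078 ]
sd [195.3717556  243.12223625] (23.519817352294922, 27.2474308013916) 373 [ 0.5006 -0.0178  0.078 ]
sc [0.53512371 0.10753074 0.0595    ] [0.58654756 0.01526905 0.11      ]
sd [0.53301586 0.10597409 0.0595    ] [0.58551496 0.01836427 0.11      ]
1.3207231985052146 1.3171756448827865 0.23394574574032795 0.07332458728240007
```

```bash
python3 -m jog '[[[0,0,0,0,0,-0.185],[0,0,0,0,0,-0.185],[0,0,0,0,0,-0.185],[0,0,0,0,0,-0.185],[0,0,0,0,0,-0.185]]]'
python3 -m jog '[[[0.055,0.01,0,0,0,0],[0.055,0.01,0,0,0,0],[0.055,0.01,0,0,0,0],[0.055,0.01,0,0,0,0],[0.055,0.01,0,0,0,0],[0.055,0.01,0,0,0,0],[0.055,0.01,0,0,0,0],[0.055,0.01,0,0,0,0],[0.055,0.01,0,0,0,0],[0.055,0.01,0,0,0,0],[0.055,0.01,0,0,0,0],[0,0,0,0,0,0]]]'
python3 - <<'E'
from plant import *
from geo import *
s=get_state();d=snapshot("wrist");np.savez("wrist1.npz",tp=s['tool_pos'],tr=s['eef_rot'],**d)
print(s['clock'],s['tool_pos'],s['q'],R.from_quat(s['eef_rot']).as_matrix().round(3),d['mtx'])
cv2.imwrite("pics/w1.png",d['frame'][:,:,::-1])
E
```

```text
clock: 0.78
tool_pos: [0.2385, -0.5774, 0.2384]
eef_rot: [0.789, 0.614, 0.0, -0.0]
contact_force: [-0.5, 0.6, -0.5]
opening: 1.0
finger_force: 0.0
clock: 2.28
tool_pos: [0.499, -0.014, 0.239]
eef_rot: [0.788, 0.615, 0.002, -0.001]
contact_force: [0.1, -1.0, -0.2]
opening: 0.999
finger_force: 0.0
2.275 [ 0.49899436 -0.01395611  0.2389646 ] [ 0.20439691  0.5463374  -0.41512672  1.93276103  0.3173908   0.72332386
 -0.64165468] [[ 0.243  0.97   0.002]
 [ 0.97  -0.243  0.003]
 [ 0.004  0.002 -1.   ]] [[295.01884918   0.         252.06664527]
 [  0.         295.01884918 192.79498345]
 [  0.           0.           1.        ]]
```

View pics/w1.png

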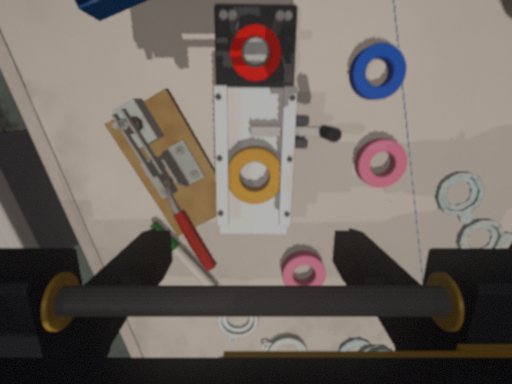

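The wrist view shows the jig aligned with the tool: nose at (256,52), ring at (255,175), knob top at about (333,133).

```bash
python3 - <<'E'
from geo import *
d=dict(np.load("wrist1.npz"));t=(d['tp'],d['tr']);f=d['frame']
c,ax,_=blob(f,(10,110,80),(28,255,255),(215,135,295,215));ring=plane(d,c,.078,t);print("ring",c,ax,ring)
h=cv2.cvtColor(f,cv2.COLOR_RGB2HSV);
m=cv2.inRange(h,(0,150,80),(8,255,255))|cv2.inRange(h,(172,150,80),(180,255,255));m[:, :215]=0;m[:,300:]=0;m[100:]=0
e=cv2.fitEllipse(max(cv2.findContours(m,0,1)[0],key=len));col=plane(d,e[0],.051,t);print("collar",e,col)
k=(f[115:150,318:350].max(2)<60);ys,xs=np.nonzero(k);print("knob",xs.min()+318,xs.max()+318,ys.min()+115,ys.max()+115)
g=f[35:70,240:272];hh=cv2.cvtColor(np.ascontiguousarray(g),cv2.COLOR_RGB2HSV)
n=cv2.inRange(hh,(0,0,0),(180,90,255));ys,xs=np.nonzero(n);nose=plane(d,(xs.mean()+240,ys.mean()+35),.0595,t);print("nose",xs.mean()+240,ys.mean()+35,nose)
# wall top edges (bright) rows for yaw
L=[];Rr=[]
for y in range(100,222,4):
    w=np.nonzero(f[y,200:310].min(1)>165)[0]; 
v=ring-col;print("yaw ring->collar",np.arctan2(v[1],v[0]),np.linalg.norm(v))
for p in((333,133),(332,133)):print(plane(d,p,.11,t))
for p in((219,97),(220,213),(293,97),(287,213)):print("lip screw",plane(d,p,.084,t))
E
```

```text
ring [254.00654984 174.55928802] (52.766109466552734, 56.1650390625) [ 0.50210848 -0.01262904  0.078     ]
collar ((255.0612030029297, 52.179603576660156), (50.41569137573242, 57.57785415649414), 1.5065325498580933) [0.53314913 0.10690153 0.051     ]
knob 320 339 127 139
nose 255.2928802588997 51.19902912621359 [0.53315948 0.10640826 0.0595    ]
yaw ring->collar -1.8248720812873198 0.12641233792378045
[0.58321859 0.01467875 0.11      ]
[0.58232854 0.01490161 0.11      ]
lip screw [0.48798957 0.07167572 0.084     ]
lip screw [ 0.45637442 -0.04370243  0.084     ]
lip screw [0.55765154 0.05425506 0.084     ]
lip screw [ 0.52680832 -0.06139399  0.084     ]
```

```bash
python3 -m jog '[[[0.016,0.0237,0,0,0,0.013],[0.016,0.0237,0,0,0,0],[0.0163,0.0237,0,0,0,0],[0,0,0.04,0,0,0],[0,0,0.04,0,0,0],[0,0,0.03,0,0,0],[0,0,0,0,0,0]]]' 0.04 20
python3 - <<'E'
from plant import *
from geo import *
s=get_state();d=snapshot("wrist");print(s['tool_pos'],R.from_quat(s['eef_rot']).as_matrix().round(3).tolist())
cv2.imwrite("pics/w2.png",d['frame'][:,:,::-1])
E
```

```text
clock: 3.2
tool_pos: [0.576, 0.0059, 0.1267]
eef_rot: [0.796, 0.606, -0.003, -0.001]
contact_force: [0.6, 0.5, 0.2]
opening: 0.453
finger_force: 0.0
[0.57600079 0.00593006 0.12665161] [[0.266, 0.964, -0.006], [0.964, -0.266, -0.002], [-0.004, -0.005, -1.0]]
```

View pics/w2.png

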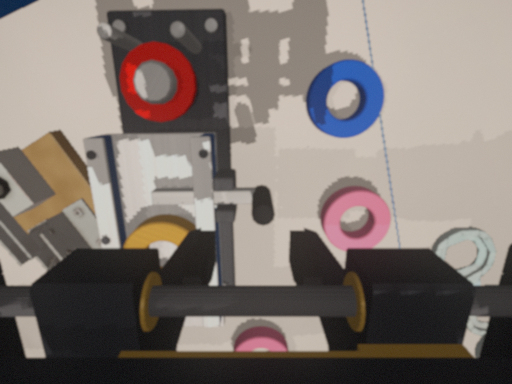

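Knob top at about (263,213) with the fingers straddling its line, about 10 mm short along the jig.

```bash
python3 - <<'E'
from geo import *
from plant import *
s=get_state();d=snapshot("wrist");t=(s['tool_pos'],s['eef_rot'])
f=d['frame'];k=f[180:245,245:285].max(2)<55;n,l,st,c=cv2.connectedComponentsWithStats(k.astype(np.uint8));i=1+np.argmax(st[1:,4]);print(st[i]+[245,180,0,0,0])
x,y,w,h=(st[i]+[245,180,0,0,0])[:4]
p=plane(d,(x+w/2,y+h-w/2),.11,t);print(p,"tool delta",R.from_quat(t[1]).as_matrix().T@(np.r_[p[:2],.091]-t[0]))
E
```

```text
[252 188  16  23 209]
[0.58671449 0.02186674 0.11      ] tool delta [0.01724827 0.00494074 0.03721405]
```

```bash
python3 -m jog '[[[0.011,0.006,0,0,0,-0.01],[0,0,0.018,0,0,0],[0,0,0.018,0,0,0],[0,0,0,0,0,0]]]' 0.04 20
python3 -m jog '[[[0,0,0,0,0,0],[0,0,0,0,0,0],[0,0,0,0,0,0],[0,0,0,0,0,0]]]' 0 15
```

```text
clock: 3.8
tool_pos: [0.5853, 0.017, 0.0906]
eef_rot: [0.792, 0.611, -0.002, -0.001]
contact_force: [-0.4, -0.7, 0.3]
opening: 0.454
finger_force: 0.0
clock: 4.3
tool_pos: [0.5868, 0.0176, 0.0931]
eef_rot: [0.792, 0.611, -0.0, -0.0]
contact_force: [-1.4, 1.7, 3.1]
opening: 0.153
finger_force: 15.0
```

```bash
python3 -m jog '[[[0,0.01,0,0,0,0],[0,0.01,0,0,0,0],[0,0.01,0,0,0,0],[0,0.01,0,0,0,0],[0,0,0,0,0,0]]]' 0 25
python3 -m jog '[[[0,0.005,0,0,0,0],[0,0.003,0,0,0,0],[0,0.002,0,0,0,0],[0,0,0,0,0,0]]]'
```

```text
clock: 4.92
tool_pos: [0.6251, 0.0076, 0.093]
eef_rot: [0.792, 0.611, -0.001, -0.001]
contact_force: [-5.7, 1.6, 9.7]
opening: 0.146
finger_force: 25.0
clock: 5.42
tool_pos: [0.6252, 0.0076, 0.0927]
eef_rot: [0.791, 0.612, -0.008, -0.007]
contact_force: [-26.0, 5.8, 25.0]
opening: 0.148
finger_force: 25.0
```

```bash
python3 -m jog '[[[0,-0.007,0,0,0,0],[0,0,0,0,0,0]]]'; python3 -m jog '[[[0,0,0,0,0,0],[0,0,0,0,0,0],[0,0,-0.03,0,0,0],[0,0,-0.03,0,0,0],[0,0,-0.03,0,0,0],[-0.04,-0.04,0,0,0,0],[-0.03,-0.03,0,0,0,0],[0,0,0,0,0,0]]]' 0.04 20
python3 - <<'E'
from plant import *
from geo import *
s=get_state();d=snapshot("wrist");t=(s['tool_pos'],s['eef_rot']);np.savez("wrist3.npz",tp=t[0],tr=t[1],**d)
print(t[0],R.from_quat(t[1]).as_matrix().round(3).tolist());f=d['frame']
h=cv2.cvtColor(f,cv2.COLOR_RGB2HSV)
c,ax,a=blob(f,(10,110,80),(28,255,255),(150,60,400,260));print("ring",c,ax,a,plane(d,c,.078,t))
cv2.imwrite("pics/w3.png",f[:,:,::-1])
E
```

```text
clock: 5.68
tool_pos: [0.6251, 0.0076, 0.0929]
eef_rot: [0.792, 0.611, -0.003, -0.002]
contact_force: [-10.9, 2.4, 12.5]
opening: 0.146
finger_force: 25.1
clock: 6.68
tool_pos: [0.5412, -0.0467, 0.1826]
eef_rot: [0.793, 0.609, -0.002, 0.0]
contact_force: [1.0, 0.9, 0.8]
opening: 0.452
finger_force: 0.0
[ 0.54119268 -0.04673918  0.18264722] [[0.258, 0.966, -0.002], [0.966, -0.258, -0.003], [-0.003, -0.001, -1.0]]
ring [198.09887314 162.91400909] (65.76974487304688, 70.2417984008789) 2763 [ 0.50290813 -0.01136142  0.078     ]
```

View pics/w3.png

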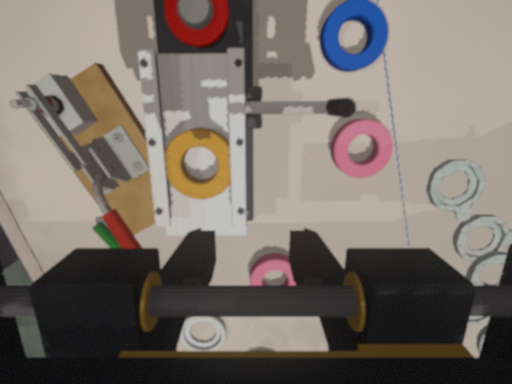

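The bolt bar now lies entirely outside the track, with the knob at (345,107). The ring is at (198,163) in an open track.

```bash
python3 -m jog '[[[-0.013,-0.0234,0,0,0,0],[-0.013,-0.0234,0,0,0,0],[0,0,0.04,0,0,0],[0,0,0.04,0,0,0],[0,0,0,0,0,0],[0,0,0,0,0,0]]]' 0.008 20
python3 - <<'E'
from plant import *
from geo import *
s=get_state();ex=np.array([.2559,.9667,0]);ey=np.array([-.9667,.2559,0]);v=s['tool_pos']-np.array([.5332,.1064,0]);print(s['opening'],v@ex,v@ey,v[2])
M=R.from_quat(s['eef_rot']).as_matrix();print(M.T@ex)
E
```

```text
clock: 7.48
tool_pos: [0.4931, -0.056, 0.1035]
eef_rot: [0.792, 0.611, 0.001, 0.001]
contact_force: [0.4, 0.2, -0.4]
opening: 0.092
finger_force: 0.0
0.09177817623054521 -0.16726328259130818 -0.002774541338254448 0.10345099661801725
[0.99999348 0.00238674 0.00101958]
```

```bash
python3 -m jog '[[[-0.006,-0.003,0,0,0,0],[0,0,0.013,0,0,0],[0,0,0.013,0,0,0],[0,0,0.011,0,0,0],[0,0,0,0,0,0]]]'
python3 -m jog '[[[0.012,0,0,0,0,0],[0.012,0,0,0,0,0],[0.012,0,0,0,0,0],[0.012,0,0,0,0,0],[0.012,0,0,0,0,0],[0,0,0,0,0,0]]]'
python3 - <<'E'
from plant import *
from geo import *
s=get_state();ex=np.array([.2559,.9667,0]);ey=np.array([-.9667,.2559,0]);v=s['tool_pos']-np.array([.5332,.1064,0]);print(s['opening'],v@ex,v@ey,v[2])
E
```

```text
clock: 8.1
tool_pos: [0.4862, -0.0614, 0.0646]
eef_rot: [0.792, 0.611, -0.001, -0.001]
contact_force: [0.2, -0.4, 0.1]
opening: 0.089
finger_force: 0.0
clock: 8.85
tool_pos: [0.5026, -0.0018, 0.0658]
eef_rot: [0.791, 0.612, 0.001, -0.0]
contact_force: [0.5, 0.3, -0.3]
opening: 0.09
finger_force: 0.0
0.08977978550256635 -0.11246127028764319 0.0018615049242613382 0.06580969267915157
```

```bash
python3 -m jog '[[[0.01,0.002,0,0,0,0],[0.01,0,0,0,0,0],[0.01,0,0,0,0,0],[0.01,0,0,0,0,0],[0.01,0,0,0,0,0],[0.008,0,0,0,0,0],[0,0,0,0,0,0]]]'
python3 -m jog '[[[0.004,0,0,0,0,0],[0.004,0,0,0,0,0],[0.003,0,0,0,0,0],[0,0,0,0,0,0]]]'
python3 - <<'E'
from plant import *
from geo import *
s=get_state();ex=np.array([.2559,.9667,0]);ey=np.array([-.9667,.2559,0]);v=s['tool_pos']-np.array([.5332,.1064,0]);print(v@ex,v@ey,v[2])
d=snapshot("wrist");cv2.imwrite("pics/w4.png",d['frame'][:,:,::-1])
E
```

```text
clock: 9.72
tool_pos: [0.5192, 0.0534, 0.0657]
eef_rot: [0.791, 0.611, 0.001, -0.0]
contact_force: [-0.0, 0.7, 0.1]
opening: 0.093
finger_force: 0.0
clock: 10.22
tool_pos: [0.5218, 0.0632, 0.0657]
eef_rot: [0.792, 0.611, 0.0, -0.0]
contact_force: [-0.2, -0.5, -0.2]
opening: 0.092
finger_force: 0.0
-0.04468296600222477 -1.7797186710642724e-05 0.06571374536739814
```

View pics/w4.png

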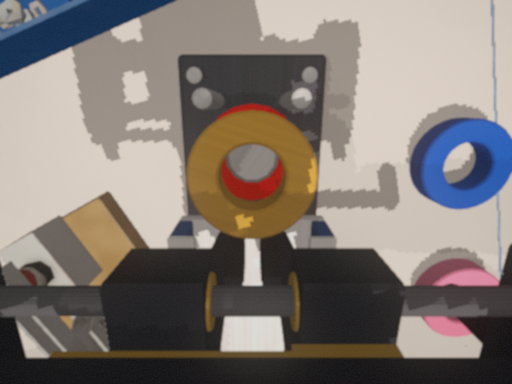

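The ring at (252,173) is about 5 mm short of the shaft at (252,160), and well centred sideways. I'll keep pushing gently.

```bash
python3 -m jog '[[[0.003,0,0,0,0,0],[0.002,0,0,0,0,0],[0.001,0,0,0,0,0],[0,0,0,0,0,0],[0,0,0,0,0,0]]]'
python3 -m jog '[[[0.001,0,0,0,0,0],[0.001,0,0,0,0,0],[0,0,0,0,0,0],[0,0,0,0,0,0]]]'
python3 - <<'E'
from plant import *
from geo import *
s=get_state();ex=np.array([.2559,.9667,0]);ey=np.array([-.9667,.2559,0]);v=s['tool_pos']-np.array([.5332,.1064,0]);print(v@ex,v@ey,v[2])
d=snapshot("wrist");cv2.imwrite("pics/w5.png",d['frame'][:,:,::-1])
E
```

```text
clock: 10.9
tool_pos: [0.5231, 0.0685, 0.0657]
eef_rot: [0.792, 0.611, 0.0, 0.0]
contact_force: [-0.4, -0.4, 0.2]
opening: 0.093
finger_force: 0.0
clock: 11.4
tool_pos: [0.5236, 0.0704, 0.0657]
eef_rot: [0.792, 0.611, -0.0, 0.0]
contact_force: [-0.5, -1.7, 0.7]
opening: 0.092
finger_force: 0.1
-0.037283011483923066 4.9666931046561024e-05 0.06571744373132786
```

View pics/w5.png

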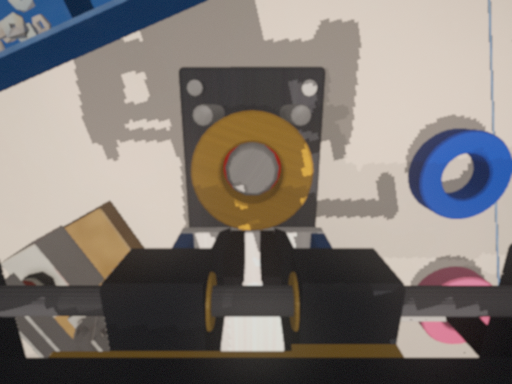

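The ring has dropped. It appears smaller (about 122 px against 130), the nose at (252,167) fills the bore, and the ring sits against the pins. Next I'll lift, straddle the nose and press.

```bash
python3 -m jog '[[[-0.006,0,0,0,0,0],[0,0,-0.03,0,0,0],[0,0,-0.03,0,0,0],[0.022,0,0,0,0,0],[0.022,0,0,0,0,0],[0,0,0.02,0,0,0],[0,0,0,0,0,0],[0,0,0,0,0,0]]]' - 20
python3 -m jog '[[[0,0,0,0,0,0],[0,0,0,0,0,0],[0,0,0,0,0,0]]]' 0.036 20
python3 - <<'E'
from plant import *
from geo import *
s=get_state();ex=np.array([.2559,.9667,0]);ey=np.array([-.9667,.2559,0]);v=s['tool_pos']-np.array([.5332,.1064,0]);print(v@ex,v@ey,v[2],s['opening']*.088)
print(R.from_quat(s['eef_rot']).as_matrix().round(4)[:,2])
d=snapshot("wrist");t=(s['tool_pos'],s['eef_rot']);c,ax,a=blob(d['frame'],(10,110,60),(28,255,255),(100,100,400,384));print(c,ax,a)
d=snapshot("side")
c,ax,a=blob(d['frame'],(10,110,60),(28,255,255),(190,170,245,230));print(c,ax,a,plane(d,c,.068))
E
```

```text
clock: 12.45
tool_pos: [0.5332, 0.1071, 0.1057]
eef_rot: [0.792, 0.611, -0.0, 0.0]
contact_force: [0.6, 0.3, 0.0]
opening: 0.092
finger_force: 0.0
clock: 12.82
tool_pos: [0.5334, 0.107, 0.106]
eef_rot: [0.792, 0.611, 0.0, 0.0]
contact_force: [-0.6, 0.4, -0.2]
opening: 0.401
finger_force: 0.0
0.0006234471016618265 -9.206608377697771e-05 0.10598099226842277 0.03527500225874511
[ 5.e-04 -0.e+00 -1.e+00]
[251.62832642 211.59660339] (89.68856811523438, 89.86909484863281) 5209
[214.35167122 197.38626862] (21.50557518005371, 24.644392013549805) 350 [0.53205781 0.10046403 0.068     ]
```

```bash
python3 -m jog '[[[0,0,0.015,0,0,0],[0,0,0.015,0,0,0],[0,0,0.004,0,0,0],[0,0,0.003,0,0,0],[0,0,0,0,0,0]]]'
python3 -m jog '[[[0,0,0.003,0,0,0],[0,0,0.003,0,0,0],[0,0,0.003,0,0,0],[0,0,0,0,0,0]]]'
```

```text
clock: 13.55
tool_pos: [0.5333, 0.1071, 0.0686]
eef_rot: [0.792, 0.611, -0.0, 0.0]
contact_force: [-0.1, -0.1, 0.5]
opening: 0.405
finger_force: 0.0
clock: 14.05
tool_pos: [0.5337, 0.1073, 0.0603]
eef_rot: [0.792, 0.611, 0.001, 0.0]
contact_force: [-0.4, 0.3, 4.1]
opening: 0.412
finger_force: 1.9
```

```bash
python3 -m jog '[[[0,0,0.002,0,0,0],[0,0,0.002,0,0,0],[0,0,0.002,0,0,0],[0,0,0,0,0,0],[0,0,0,0,0,0]]]'
python3 -m jog '[[[0,0,0.002,0,0,0],[0,0,0.002,0,0,0],[0,0,0,0,0,0],[0,0,0,0,0,0]]]'
```

```text
clock: 14.68
tool_pos: [0.5337, 0.1073, 0.0562]
eef_rot: [0.792, 0.611, 0.001, 0.001]
contact_force: [-3.8, -0.8, 24.4]
opening: 0.408
finger_force: 11.9
clock: 15.18
tool_pos: [0.5337, 0.1073, 0.0559]
eef_rot: [0.792, 0.611, 0.001, 0.002]
contact_force: [-10.3, -2.1, 58.6]
opening: 0.406
finger_force: 29.6
```

It bottomed at 0.056 m, as specified. I'll release and check.

```bash
python3 -m jog '[[[0,0,-0.01,0,0,0],[0,0,-0.02,0,0,0],[0,0,-0.05,0,0,0],[0,0,-0.05,0,0,0],[-0.05,0,-0.03,0,0,0],[-0.03,0,0,0,0,0],[0,0,0,0,0,0],[0,0,0,0,0,0]]]'
python3 - <<'E'
from plant import *
from geo import *
d=snapshot("wrist");a=d['frame'];b=snapshot("scene")['frame']
w=cv2.resize(a[0:300,106:406],(400,400));s=cv2.resize(b[135:305,175:275],(235,400))
cv2.imwrite("pics/end.png",np.hstack([w,s])[:,:,::-1])
E
```

```text
clock: 16.18
tool_pos: [0.5131, 0.0309, 0.2095]
eef_rot: [0.792, 0.611, 0.0, -0.0]
contact_force: [0.0, 1.4, 0.7]
opening: 0.408
finger_force: 0.0
```

View pics/end.png

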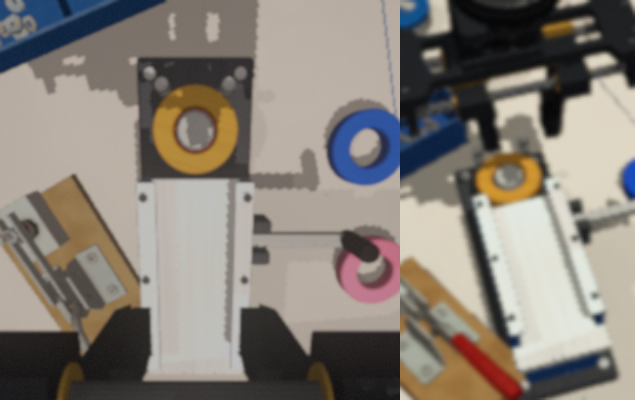

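The ring sits level round the shaft at crop (195,130), the bolt is out with its knob at (360,245), and the gripper is clear.

```bash
python3 -c "
from plant import *
print(finish_job())"
```

```text
the job is handed in; nothing more can be done
None
```

The job is handed in at about 16 s of the 51 s: the bolt was drawn to its stop and left out, the brass ring was pushed over the shaft and pressed down until it stopped with its top at 56 mm, and the gripper let go and moved clear; the arm did not go near the paint bottle.

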